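# Line up the seedlings by height beside the grow lamp

### The arm

A 6-joint arm with a two-finger parallel gripper is mounted at the origin on the work surface. World frame = base frame: x ahead of the robot, y to its left, z up, the work surface at z = 0. Lengths are in m, angles in degrees, forces in N, time in s.
With the tool pointing down it reaches from about 0.3 to 0.75 m from the base axis. Payload 8.5 kg.
Tool frame: the origin (TCP) lies on the centre line of the jaws, within the pads' length; the fingertips stand 14 mm ahead of it and the grasp point (between the pads) lies 5 mm behind it; z points along the fingers, x is the direction in which the jaws open and shut, and the axes are right-handed (so a half turn about z gives the same grasp; the last joint's range is limited). The gripper opens to 85 mm and grips with 20 to 120 N. Pads are 22 mm wide; open, the fingers measure 114 mm over their backs; the gripper's body (76 mm by 85 mm) begins 54 mm behind the grasp point. The pads swing forward as they close: fully open they stand 13 mm farther back than shut.
Start: joints at [54.987, 21.807, 74.336, -0, 83.858, -12.336], TCP at [0.212, 0.507, 0.245] pointing down, gripper open.
Joint ranges: [-178.18, 178.18], [-50.72, 133.34], [12.68, 142.11], [-81.47, 261.47], [9.98, 163.14], [-165.26, 165.26]. Speed limits (degrees/s): [136.94, 136.94, 180, 180, 180, 180].

### API

Orientations are given as a 3x3 rotation matrix whose columns are the frame's x, y, z axes.
In Python, from rig import * gives the robot as it stands.
- The arm moves only by the shell command python3 -m crank 'ROWS' [FORCE]. ROWS is JSON, one flat list of numbers, 7 for each row, row after row: the turn, a rotation vector about the world's x, y, z in rad, then the shift along the world's x, y, z in m, then the opening in per cent of the stroke, from 0 (shut) to 100 (fully open). A call has 1 to 20 rows; each row shifts and turns the commanded pose from where the row before left it; what a row does not reach is not made up. A row lasts 1/10 s, in which the tool goes at most 50 mm and 8.59 degrees, less where a joint would pass 70% of its speed; a pose out of reach is approached as far as the arm can. A call is refused whole if a number of a shift passes 0.05 or a number of a turn 0.15, either way. A call with a gripper value outside its range is refused whole. The fingers move at their own pace and stop on an object; FORCE is the grip in N (left out, the last holds). Time passes only in rows, so rows that do not move let the fingers close. It gives the time, the measured TCP pose, the force and the opening at its end, in the units of the state.
- observe(): the state, without advancing time (a new reading comes with each control period).
- get_image(name): name is "scene" or "top" or "wrist"; returns a dict with "frame" (420x560x3 uint8, red, green, blue), "fov_y" (degrees; the focal length in pixels is half the picture's height over the tangent of half this angle, whatever the lens; pixels are square), "cx", "cy" (the principal point, pixels), "k1" (the pictures are not rectified: a ray, as slopes to the right and down, at radius r is drawn at 1 + k1 r^2 times it, then the intrinsics apply), "world_to_cam" (4x4, takes a point from world to camera coordinates). Camera axes: x right, y up, looking along -z (the intrinsics and any distortion apply to the point x, -y, -z); pixel columns grow to the right and rows downward; lengths in m; the calibration is good to about 2 mm. A picture is of the moment at which its call begins. There is no depth.
- close_job(): hands the job in, once; it reports no verdict.
The state is a dict: "time_s": time; "q": joint angles; "qvel": joint speeds; "joint_efforts": joint torques, N m; "position": TCP position; "tool_rot": TCP orientation; "ft_force": force on the tool from outside, world axes, zero at the start; "wrist_torque": the same for the moment, N m; "grip_width": finger opening in m.
Only numpy, scipy, OpenCV 4.12 (cv2) and the standard library are available. Lean on these libraries where they do the work, as an engineer would, in place of code of your own. Each camera call takes 0.05 s, during which the arm holds its last target. There are 200 camera calls.

### The job

Line the four potted seedlings up by height in the row of saucers on the dark mat, one pot in the middle of each saucer: the shortest in the saucer nearest the grow lamp, then rising to the tallest in the saucer farthest from it, so that none shades the next. Keep the pots upright and set each one down gently, without dropping it or knocking it over.

Things in the scene. Friction and masses are not known exactly. Their poses are not given: they have to be found in the camera images.
- seedling_1: The shortest seedling: round white pot 45 mm high, full of dark soil, with a green grass tuft on its axis standing 10 mm above the rim (55 mm in all), at most 18 mm out. Rim: upright band 50 mm across, 16 mm high; below it the pot tapers to a flat foot 38 mm across. About 90 g. Origin: centre of the foot's underside; z up the pot. Starts upright on the bench.
- seedling_2: The second shortest seedling: round white pot 60 mm high, full of dark soil, with a green grass tuft on its axis standing 15 mm above the rim (75 mm in all), at most 18 mm out. Rim: upright band 54 mm across, 16 mm high; below it the pot tapers to a flat foot 40 mm across. About 140 g. Origin: centre of the foot's underside; z up the pot. Starts upright on the bench.
- seedling_3: The second tallest seedling: round white pot 75 mm high, full of dark soil, with a green grass tuft on its axis standing 20 mm above the rim (95 mm in all), at most 18 mm out. Rim: upright band 58 mm across, 16 mm high; below it the pot tapers to a flat foot 42 mm across. About 200 g. Origin: centre of the foot's underside; z up the pot. Starts upright on the bench.
- seedling_4: The tallest seedling: round white pot 90 mm high, full of dark soil, with a green grass tuft on its axis standing 25 mm above the rim (115 mm in all), at most 18 mm out. Rim: upright band 62 mm across, 16 mm high; below it the pot tapers to a flat foot 46 mm across. About 280 g. Origin: centre of the foot's underside; z up the pot. Starts upright on the bench.
- saucer_a: One of four alike round white saucers, stuck down in a row on the dark mat: 84 mm across the rim, 10 mm high, floor 4 mm thick and flat to a radius of about 32 mm. Neighbours stand about 110 mm apart, centre to centre (give or take 12 mm); its letter says nothing about its place in the row. Origin: centre of the underside, which lies 3 mm above the bench; z up.
- saucer_b: One of four alike round white saucers, stuck down in a row on the dark mat: 84 mm across the rim, 10 mm high, floor 4 mm thick and flat to a radius of about 32 mm. Neighbours stand about 110 mm apart, centre to centre (give or take 12 mm); its letter says nothing about its place in the row. Origin: centre of the underside, which lies 3 mm above the bench; z up.
- saucer_c: One of four alike round white saucers, stuck down in a row on the dark mat: 84 mm across the rim, 10 mm high, floor 4 mm thick and flat to a radius of about 32 mm. Neighbours stand about 110 mm apart, centre to centre (give or take 12 mm); its letter says nothing about its place in the row. Origin: centre of the underside, which lies 3 mm above the bench; z up.
- saucer_d: One of four alike round white saucers, stuck down in a row on the dark mat: 84 mm across the rim, 10 mm high, floor 4 mm thick and flat to a radius of about 32 mm. Neighbours stand about 110 mm apart, centre to centre (give or take 12 mm); its letter says nothing about its place in the row. Origin: centre of the underside, which lies 3 mm above the bench; z up.
- mat: Dark rubber bench mat, 130 mm (its x) by 500 mm (its y) by 3 mm, fixed flat on the bench; the row of saucers runs along its y axis, two either side of its middle. It may be turned some degrees. Origin: centre of its underside, on the bench.
- lamp: LED grow lamp on a stand, fixed, past one end of the row, left or right: round dark foot 110 mm across, thin upright stem, and on top a glowing warm-yellow globe 100 mm across, its centre 190 mm above the bench (240 mm high in all). Origin: centre of the foot's underside, on the bench.

How it is judged:
By the outcome, as a careful person would: the job done as asked, in the order asked, and still so for the second after the job is handed in, with the robot touching nothing.
It also fails if it takes over 112 s, if anything falls off the work surface, if the arm or the gripper's body presses on something with over 40 N, if the wrist force passes 120 N, or if a joint passes its speed limit or range.

## Working session

There is one attempt and no reset: what is moved stays moved. The work goes in short steps, Python scripts to look and compute and a shell command to move; the robot and the scene stay as the last step left them, time stands still between calls to the robot, and variables do not carry over. Pictures are saved under pics/ and viewed, about 12 in all and at most 16, crops included, and the job is handed in when it is done.

```bash
mkdir -p pics; ls; python3 - <<'E'
from rig import *
import cv2
for n in("scene","top"):
    d=get_image(n); print(n,d["fov_y"],d["cx"],d["cy"],d["k1"],d["world_to_cam"])
    cv2.imwrite(f"pics/{n}0.png",d["frame"][:,:,::-1])
print(observe())
E
```

```text
pics
scene 57.11187817204531 279.12786131731144 207.0782462192108 0.03338957464485989 [[-0.69907163  0.71491734 -0.01385863  0.37325703]
 [-0.56601898 -0.5414223   0.6216787   0.26286519]
 [ 0.43694551  0.44244219  0.78314975 -1.26324652]
 [ 0.          0.          0.          1.        ]]
top 53.16184918921136 279.54481550522064 208.47888250573087 -0.11401216045697099 [[-2.04154137e-02 -9.99783820e-01 -3.94001598e-03  7.52607287e-04]
 [ 9.95570792e-01 -2.06908006e-02  9.17098086e-02 -5.21681328e-01]
 [-9.17715049e-02 -2.05027114e-03  9.95777981e-01 -1.10952859e+00]
 [ 0.00000000e+00  0.00000000e+00  0.00000000e+00  1.00000000e+00]]
{'time_s': 0.1, 'q': array([ 5.49883697e+01,  2.18389199e+01,  7.43780899e+01, -2.12378200e-04,
        8.38580305e+01, -1.23350831e+01]), 'qvel': array([ 0.01097486, -0.08370965, -0.19018682,  0.12457572, -0.14806043,
        0.05285918]), 'joint_efforts': array([ 4.37526396e-03, -4.49219584e+01, -2.31658924e+01, -1.52914454e-04,
        3.62023304e-03, -2.69826239e-05]), 'position': array([0.21190061, 0.5072888 , 0.24477039]), 'tool_rot': array([[ 3.85527543e-01,  9.22696025e-01, -7.48412913e-04],
       [ 9.22695440e-01, -3.85528170e-01, -1.07480625e-03],
       [-1.28025371e-03, -2.76189771e-04, -9.99999142e-01]]), 'ft_force': array([-0.2431082 , -0.19613607,  0.27241761]), 'wrist_torque': array([-0.03290951,  0.03440293,  0.0135184 ]), 'grip_width': 0.0855752301434121}
```

View pics/top0.png

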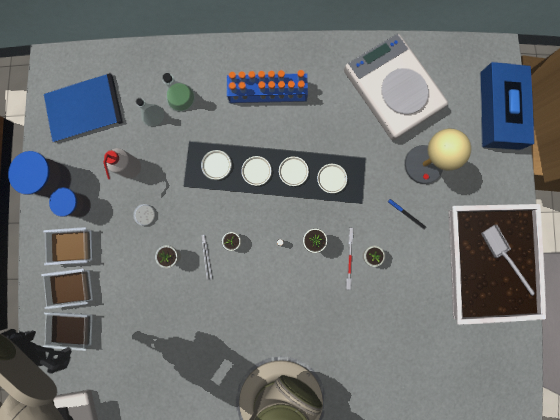

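View pics/scene0.png

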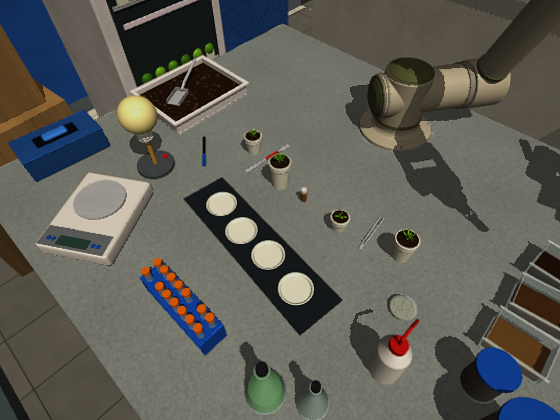

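The top picture shows the lamp on the right (−y), foot at about (423,165). The saucers are at (216,166), (256,171), (293,172) and (332,179). The pots are at (166,257), (231,241), (315,240) and (374,256); the one at 231 is the smallest and the one at 315 the largest. Next I'll fit models to both views.

```bash
cat >h.py <<'E'
import numpy as np,cv2
def pr(d,P):
    P=np.atleast_2d(P);W=d["world_to_cam"];c=P@W[:3,:3].T+W[:3,3]
    s=np.c_[c[:,0],-c[:,1]]/-c[:,2:];s=s*(1+d["k1"]*(s**2).sum(1,keepdims=True))
    f=210/np.tan(np.radians(d["fov_y"]/2));return s*f+[d["cx"],d["cy"]]
def un(d,uv,z):
    f=210/np.tan(np.radians(d["fov_y"]/2));s0=(np.array(uv,float)-[d["cx"],d["cy"]])/f;s=s0.copy()
    for _ in range(30): s=s0/(1+d["k1"]*(s**2).sum())
    W=d["world_to_cam"];R=W[:3,:3];o=-R.T@W[:3,3];v=R.T@[s[0],-s[1],-1]
    return (o+v*(z-o[2])/v[2])[:2]
def circ(x,y,z,r,n=48):
    a=np.linspace(0,2*np.pi,n);return np.c_[x+r*np.cos(a),y+r*np.sin(a),0*a+z]
def draw(d,x0,y0,w,h,k,circles,fn):
    im=cv2.resize(d["frame"][y0:y0+h,x0:x0+w,::-1],None,fx=k,fy=k,interpolation=cv2.INTER_CUBIC)
    for c in circles:
        p=(pr(d,circ(*c))+.5-[x0,y0])*k-.5
        cv2.polylines(im,[np.round(p).astype(int)],True,(0,0,255),1)
    cv2.imwrite(fn,im)
S={1:(.045,.025,.019),2:(.060,.027,.020),3:(.075,.029,.021),4:(.090,.031,.023)}
E
python3 - <<'E'
from rig import *
from h import *
t=get_image("top");s=get_image("scene")
import pickle;pickle.dump((t,s),open("im.pkl","wb"))
C=[]
for u in [(216.5,165.5),(256.5,171),(293.5,172),(332.5,179)]:
    p=un(t,u,.013);print("saucer",p);C.append((*p,.013,.042))
for u,sc,ks in [((166,257),(407,243),(2,3)),((231,241),(340,219),(1,)),((315,240),(279,170),(4,)),((374,256),(253,140),(2,3))]:
    for k in ks:
        h,r,f=S[k];p=un(t,u,h);print(k,p, un(s,sc,h/2));C.append((*p,h,r));C.append((*p,0,f))
    
print("lamp",un(t,(423,165),.01))
draw(t,140,135,260,150,3,C,"pics/t1.png")
draw(s,180,120,260,195,3,C,"pics/s1.png")
E
```

```text
saucer [0.64554147 0.16188652]
saucer [0.62753475 0.05135834]
saucer [ 0.62256872 -0.05041476]
saucer [ 0.60096254 -0.15722434]
2 [0.39700648 0.28948131] [0.37871782 0.28632449]
3 [0.39728868 0.28533836] [0.38417591 0.28771073]
1 [0.43615418 0.11978774] [0.42937118 0.11976741]
4 [ 0.43363068 -0.09810898] [ 0.42808279 -0.10313471]
2 [ 0.38890582 -0.25345217] [ 0.38198482 -0.26039049]
3 [ 0.38929922 -0.25014196] [ 0.38741232 -0.25388563]
lamp [ 0.63671743 -0.41390513]
```

View pics/t1.png

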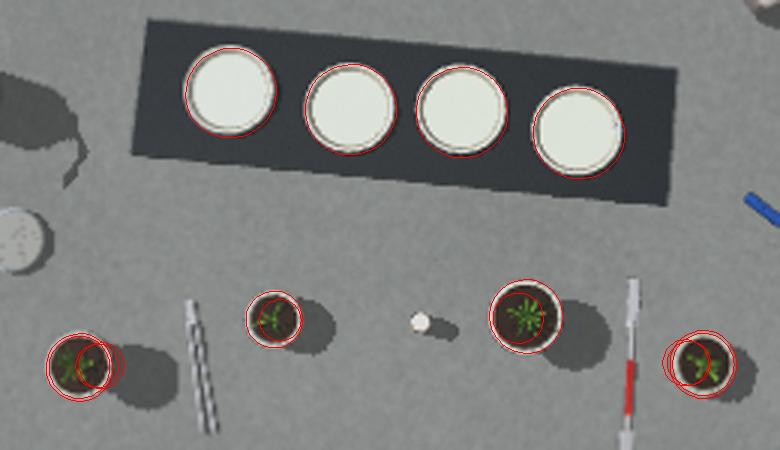

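View pics/s1.png

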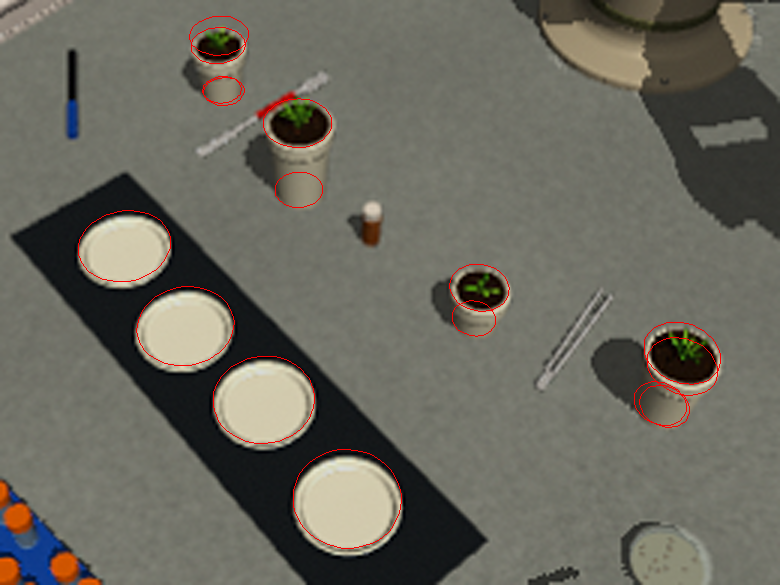

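The overlay fits. The left pot (y≈.287) matches seedling_3 and the right one (y≈−.253) matches seedling_2. The smallest is seedling_1 and the largest is seedling_4. The saucers line up to about 1 mm, and the lamp is at −y. I'll move over pot 3, turning the jaws along x.

```bash
python3 -m crank '[0,0,-0.145,0.0185,-0.0222,0,100, 0,0,-0.145,0.0185,-0.0222,0,100, 0,0,-0.145,0.0185,-0.0222,0,100, 0,0,-0.145,0.0185,-0.0222,0,100, 0,0,-0.145,0.0185,-0.0222,0,100, 0,0,-0.145,0.0185,-0.0222,0,100, 0,0,-0.145,0.0185,-0.0222,0,100, 0,0,-0.145,0.0185,-0.0222,0,100, 0,0,-0.0146,0.0185,-0.0222,0,100, 0,0,0,0.0185,-0.0222,0,100, 0,0,0,0,0,0,100, 0,0,0,0,0,0,100, 0,0,0,0,0,0,100]' 30
cat >>h.py <<'E'
def wr(k,x,y,fn):
    from rig import get_image
    d=get_image("wrist");h,r,f=S[k];draw(d,0,0,560,420,1,[(x,y,h,r)],fn)
E
python3 -c "
from h import *
wr(3,.397,.2853,'pics/w1.png')"
```

```text
time_s: 1.5
position: [0.3965, 0.286, 0.2453]
tool_rot: [[1.0, 0.001, -0.0], [0.001, -1.0, 0.0], [-0.0, -0.0, -1.0]]
ft_force: [0.0, -0.3, 0.6]
grip_width: 0.0853
```

View pics/w1.png

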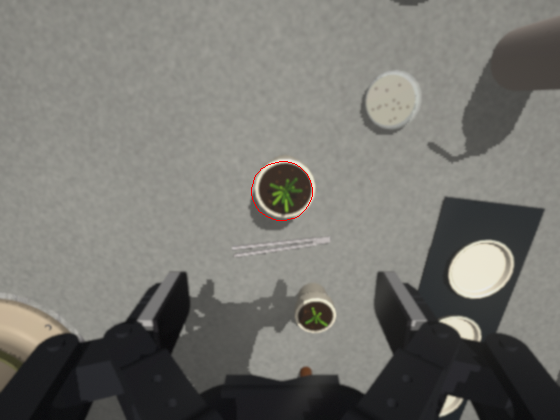

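The pot centre is at about (285,190) and the predicted rim at (283,190), so it needs about +1.5 mm in x. I'll descend and grip.

```bash
python3 -m crank '[0,0,0,0.0015,-0.0007,-0.0155,100, 0,0,0,0,0,-0.0155,100, 0,0,0,0,0,-0.0155,100, 0,0,0,0,0,-0.0155,100, 0,0,0,0,0,-0.0155,100, 0,0,0,0,0,-0.0155,100, 0,0,0,0,0,-0.0155,100, 0,0,0,0,0,-0.0155,100, 0,0,0,0,0,-0.0155,100, 0,0,0,0,0,-0.0155,100, 0,0,0,0,0,-0.0155,100, 0,0,0,0,0,-0.0155,100, 0,0,0,0,0,0,80, 0,0,0,0,0,0,70]' 30 && python3 -m crank '[0,0,0,0,0,0,60, 0,0,0,0,0,0,55, 0,0,0,0,0,0,50, 0,0,0,0,0,0,50, 0,0,0,0,0,0,50, 0,0,0,0,0,0,50, 0,0,0,0,0,0,50]' 30
```

```text
time_s: 2.95
position: [0.3983, 0.2853, 0.0596]
tool_rot: [[1.0, 0.001, -0.0], [0.001, -1.0, 0.0], [-0.0, -0.0, -1.0]]
ft_force: [-0.2, -0.8, -0.6]
grip_width: 0.0601
time_s: 3.65
position: [0.3988, 0.285, 0.06]
tool_rot: [[1.0, 0.0, 0.001], [0.0, -1.0, 0.001], [0.001, -0.001, -1.0]]
ft_force: [-1.7, 1.2, 7.2]
grip_width: 0.0567
```

```bash
python3 -m crank '[0,0,0,0,0,0.005,50, 0,0,0,0,0,0.01,50, 0,0,0,0,0,0.015,50, 0,0,0,0,0,0.02,50, 0,0,0,0,0,0.02,50, 0,0,0,0,0,0.02,50, 0,0,0,0.01,-0.01,0.015,50, 0,0,0,0.019,-0.02,0.01,50, 0,0,0,0.025,-0.025,0.005,50, 0,0,0,0.025,-0.025,0,50, 0,0,0,0.025,-0.025,0,50, 0,0,0,0.025,-0.025,0,50, 0,0,0,0.025,-0.025,0,50, 0,0,0,0.025,-0.025,0,50, 0,0,0,0.02,-0.022,0,50, 0,0,0,0.015,-0.016,0,50, 0,0,0,0.01,-0.01,0,50, 0,0,0,0.005,-0.006,0,50, 0,0,0,0,0,0,50, 0,0,0,0,0,0,50]'
python3 - <<'E'
from rig import *
from h import *
d=get_image("wrist")
C=[(.6275,.0514,.013,.042),(.6455,.1619,.013,.042),(.6226,-.0504,.013,.042)]
draw(d,0,0,560,420,1,C,"pics/w2.png");print(observe()["position"],observe()["ft_force"])
E
```

```text
time_s: 5.65
position: [0.627, 0.0515, 0.1795]
tool_rot: [[1.0, 0.001, -0.0], [0.001, -1.0, 0.0], [-0.0, -0.0, -1.0]]
ft_force: [-0.1, 0.2, -1.5]
grip_width: 0.057
[0.62693897 0.05160447 0.1795162 ] [ 0.16140477 -0.44440327 -0.93324893]
```

View pics/w2.png

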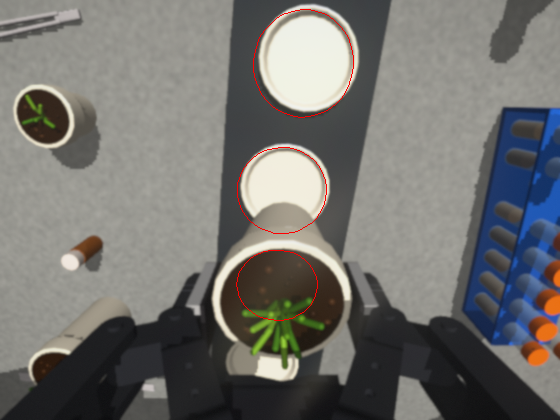

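Pot 3 hangs upright in the jaws. In the wrist picture the saucer sits about 2.5 mm to +x and 4 mm to +y of my estimate, though the fixed cameras agree with that estimate. I'll take a small compromise (+1.5 mm, +1 mm) and lower the pot.

```bash
python3 -m crank '[0,0,0,0.0015,0.001,-0.01,50, 0,0,0,0,0,-0.015,50, 0,0,0,0,0,-0.015,50, 0,0,0,0,0,-0.015,50, 0,0,0,0,0,-0.015,50, 0,0,0,0,0,-0.015,50, 0,0,0,0,0,-0.01,50, 0,0,0,0,0,-0.006,50, 0,0,0,0,0,-0.004,50, 0,0,0,0,0,-0.002,50, 0,0,0,0,0,-0.001,50, 0,0,0,0,0,-0.001,50, 0,0,0,0,0,-0.001,50, 0,0,0,0,0,0,50, 0,0,0,0,0,0,50]'
```

```text
time_s: 7.2
position: [0.6291, 0.0518, 0.0694]
tool_rot: [[1.0, 0.0, 0.0], [0.0, -1.0, -0.0], [0.0, 0.0, -1.0]]
ft_force: [0.2, 0.3, -1.9]
grip_width: 0.0569
```

```bash
python3 -m crank '[0,0,0,0,0,-0.001,50, 0,0,0,0,0,-0.001,50, 0,0,0,0,0,0,50, 0,0,0,0,0,0,50]'; python3 -m crank '[0,0,0,0,0,-0.0005,50,0,0,0,0,0,0,50]'
```

```text
time_s: 7.6
position: [0.629, 0.0518, 0.0673]
tool_rot: [[1.0, 0.0, -0.0], [0.0, -1.0, 0.0], [-0.0, -0.0, -1.0]]
ft_force: [0.5, -0.3, -1.3]
grip_width: 0.0568
time_s: 7.8
position: [0.6291, 0.0518, 0.0671]
tool_rot: [[1.0, 0.0, 0.0], [0.0, -1.0, -0.0], [0.0, 0.0, -1.0]]
ft_force: [-0.6, -0.1, 2.2]
grip_width: 0.0574
```

Contact at z .067, as expected. I'll release gently, rise and look.

```bash
python3 -m crank '[0,0,0,0,0,0,66, 0,0,0,0,0,0,70, 0,0,0,0,0,0,80, 0,0,0,0,0,0,100, 0,0,0,0,0,0,100, 0,0,0,0,0,0,100, 0,0,0,0,0,0.01,100, 0,0,0,0,0,0.02,100, 0,0,0,0,0,0.03,100, 0,0,0,0,0,0.03,100, 0,0,0,0,0,0.03,100, 0,0,0,0,0,0.03,100, 0,0,0,0,0,0.03,100, 0,0,0,0,0,0,100, 0,0,0,0,0,0,100]'
python3 - <<'E'
from rig import *
from h import *
d=get_image("wrist")
C=[(.6275,.0514,.013,.042),(.6226,-.0504,.013,.042),(.6275,.0514,.082,.029)]
draw(d,100,0,360,280,2,C,"pics/w3.png");print(observe()["position"])
E
```

```text
time_s: 9.3
position: [0.6289, 0.0518, 0.2475]
tool_rot: [[1.0, 0.0, 0.001], [0.0, -1.0, -0.0], [0.001, 0.0, -1.0]]
ft_force: [0.4, 0.4, -0.7]
grip_width: 0.0855
[0.62865839 0.05179241 0.24640269]
```

View pics/w3.png

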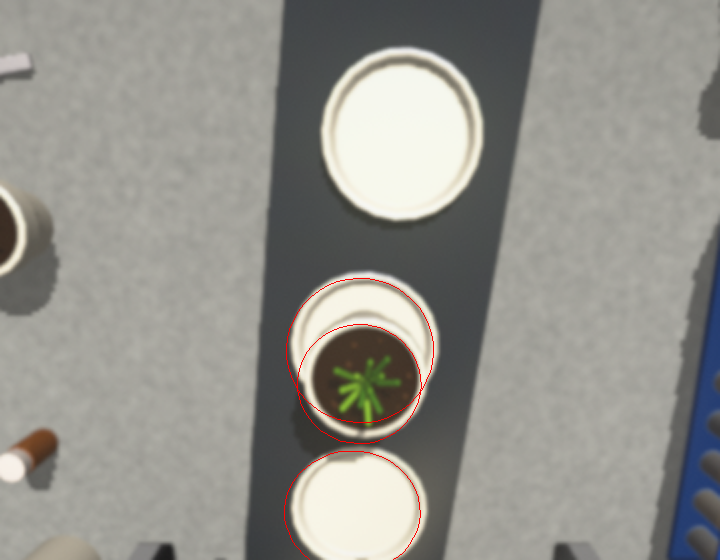

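Pot 3 stands upright, about 0.2 mm in x and 1.3 mm in y off its saucer's centre. The robot-frame offset of my estimates is therefore about (+1.3, +1.7) mm, and I'll apply it to the other saucers. Next is pot 4.

```bash
python3 -m crank '[0,0,0,-0.01,-0.008,0,100, 0,0,0,-0.02,-0.015,0,100, 0,0,0,-0.025,-0.02,0,100, 0,0,0,-0.03,-0.023,0,100, 0,0,0,-0.03,-0.023,0,100, 0,0,0,-0.03,-0.023,0,100, 0,0,0,-0.025,-0.02,0,100, 0,0,0,-0.014,-0.01,0,100, 0,0,0,-0.01,-0.008,0,100, 0,0,0,0,0,0,100, 0,0,0,0,0,0,100, 0,0,0,0,0,0,100]'
python3 - <<'E'
from rig import *
from h import *
print(observe()["position"])
d=get_image("wrist");draw(d,100,0,360,280,2,[(.4346,-.098,.09,.031)],"pics/w4.png")
E
```

```text
time_s: 10.55
position: [0.4356, -0.0978, 0.2466]
tool_rot: [[1.0, 0.001, -0.0], [0.001, -1.0, 0.0], [-0.0, -0.0, -1.0]]
ft_force: [0.7, 0.2, 0.5]
grip_width: 0.085
[ 0.43556548 -0.09783423  0.24656344]
```

View pics/w4.png

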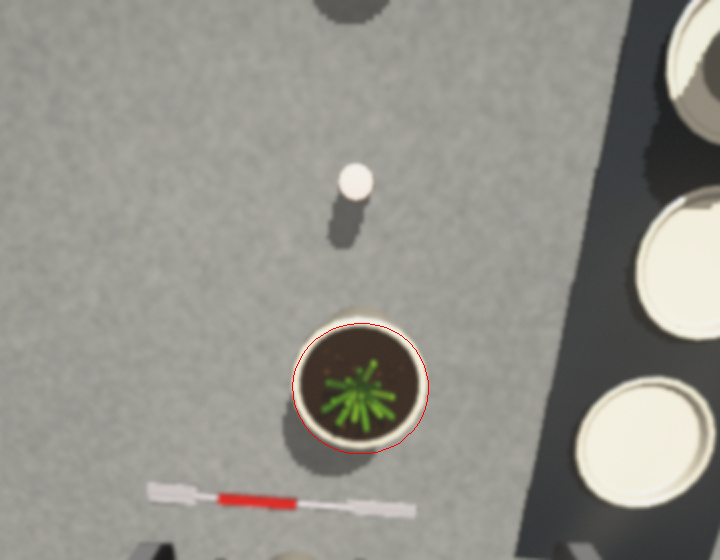

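Pot 4's rim is at (360,384) and the predicted rim at (361,388), so they agree to 2 mm. Descend and grip.

```bash
python3 -m crank '[0,0,0,-0.0005,0.0005,-0.01,100, 0,0,0,0,0,-0.016,100, 0,0,0,0,0,-0.016,100, 0,0,0,0,0,-0.016,100, 0,0,0,0,0,-0.016,100, 0,0,0,0,0,-0.016,100, 0,0,0,0,0,-0.016,100, 0,0,0,0,0,-0.016,100, 0,0,0,0,0,-0.016,100, 0,0,0,0,0,-0.016,100, 0,0,0,0,0,-0.0127,100, 0,0,0,0,0,-0.006,90, 0,0,0,0,0,0,80, 0,0,0,0,0,0,76, 0,0,0,0,0,0,72, 0,0,0,0,0,0,68, 0,0,0,0,0,0,60, 0,0,0,0,0,0,55, 0,0,0,0,0,0,55, 0,0,0,0,0,0,55]' 35; python3 -m crank '[0,0,0,0,0,0.005,55, 0,0,0,0,0,0.01,55, 0,0,0,0,0,0.015,55, 0,0,0,0,0,0.02,55, 0,0,0,0,0,0.02,55, 0,0,0,0,0,0.02,55, 0,0,0,0,0,0.02,55, 0,0,0,0,0,0.02,55, 0,0,0,0,0,0.01,55, 0,0,0,0,0,0,55, 0,0,0,0,0,0,55]'
```

```text
time_s: 12.6
position: [0.4346, -0.0978, 0.0747]
tool_rot: [[1.0, 0.0, 0.001], [0.0, -1.0, -0.001], [0.001, 0.001, -1.0]]
ft_force: [-1.8, 0.8, 6.2]
grip_width: 0.0608
time_s: 13.7
position: [0.4342, -0.0976, 0.2135]
tool_rot: [[1.0, 0.0, -0.001], [0.0, -1.0, 0.0], [-0.001, -0.0, -1.0]]
ft_force: [0.0, -0.3, -3.2]
grip_width: 0.0608
```

```bash
python3 -m crank '[0,0,0,0.008,0.01,0,55, 0,0,0,0.016,0.02,0,55, 0,0,0,0.024,0.03,0,55, 0,0,0,0.026,0.032,0,55, 0,0,0,0.026,0.032,0,55, 0,0,0,0.026,0.032,0,55, 0,0,0,0.026,0.032,0,55, 0,0,0,0.024,0.03,0,55, 0,0,0,0.016,0.02,0,55, 0,0,0,0.012,0.014,0,55, 0,0,0,0.006,0.007,0,55, 0,0,0,0.0026,0.0022,0,55, 0,0,0,0,0,0,55, 0,0,0,0,0,0,55]'; python3 -m crank '[0,0,0,0,0,-0.01,55, 0,0,0,0,0,-0.015,55, 0,0,0,0,0,-0.015,55, 0,0,0,0,0,-0.015,55, 0,0,0,0,0,-0.015,55, 0,0,0,0,0,-0.015,55, 0,0,0,0,0,-0.015,55, 0,0,0,0,0,-0.015,55, 0,0,0,0,0,-0.009,55, 0,0,0,0,0,-0.003,55, 0,0,0,0,0,-0.0015,55, 0,0,0,0,0,0,55, 0,0,0,0,0,0,55, 0,0,0,0,0,0,55]'
```

```text
time_s: 15.1
position: [0.6468, 0.1629, 0.2141]
tool_rot: [[1.0, -0.0, -0.0], [-0.0, -1.0, -0.0], [-0.0, 0.0, -1.0]]
ft_force: [0.7, -0.6, -3.7]
grip_width: 0.061
time_s: 16.5
position: [0.6473, 0.1635, 0.0862]
tool_rot: [[1.0, 0.0, 0.001], [0.0, -1.0, 0.0], [0.001, -0.0, -1.0]]
ft_force: [-0.8, 0.1, -3.2]
grip_width: 0.0608
```

```bash
python3 -m crank '[0,0,0,0,0,-0.001,55, 0,0,0,0,0,-0.001,55, 0,0,0,0,0,-0.001,55, 0,0,0,0,0,-0.0005,55, 0,0,0,0,0,0,55, 0,0,0,0,0,0,55]'; python3 -m crank '[0,0,0,0,0,-0.0005,55,0,0,0,0,0,0,55]';python3 -m crank '[0,0,0,0,0,-0.0005,55,0,0,0,0,0,0,55]'
```

```text
time_s: 17.1
position: [0.6472, 0.1635, 0.0821]
tool_rot: [[1.0, 0.0, 0.0], [0.0, -1.0, -0.0], [0.0, 0.0, -1.0]]
ft_force: [0.5, 0.2, -3.2]
grip_width: 0.061
time_s: 17.3
position: [0.6472, 0.1635, 0.0819]
tool_rot: [[1.0, 0.0, 0.0], [0.0, -1.0, 0.0], [0.0, -0.0, -1.0]]
ft_force: [-1.6, -0.5, -1.0]
grip_width: 0.061
time_s: 17.5
position: [0.6472, 0.1635, 0.0818]
tool_rot: [[1.0, 0.0, 0.001], [0.0, -1.0, 0.0], [0.001, -0.0, -1.0]]
ft_force: [-3.9, 0.8, 4.4]
grip_width: 0.0605
```

```bash
python3 -m crank '[0,0,0,0,0,0,70, 0,0,0,0,0,0,75, 0,0,0,0,0,0,85, 0,0,0,0,0,0,100, 0,0,0,0,0,0,100, 0,0,0,0,0,0,100, 0,0,0,0,0,0.01,100, 0,0,0,0,0,0.02,100, 0,0,0,0,0,0.03,100, 0,0,0,0,0,0.03,100, 0,0,0,0,0,0.03,100, 0,0,0,0,0,0.03,100, 0,0,0,0,0,0.01,100, 0,0,0,0,0,0,100, 0,0,0,0,0,0,100]'
python3 - <<'E'
from rig import *
from h import *
d=get_image("wrist")
C=[(.6468,.1636,.013,.042),(.6472,.1635,.097,.031)]
draw(d,100,0,360,280,2,C,"pics/w5.png");print(observe()["position"])
E
```

```text
time_s: 19.0
position: [0.6467, 0.1634, 0.2396]
tool_rot: [[1.0, 0.0, -0.002], [0.0, -1.0, -0.0], [-0.002, 0.0, -1.0]]
ft_force: [-0.1, 0.5, -0.5]
grip_width: 0.0851
[0.64664468 0.16339324 0.23919213]
```

View pics/w5.png

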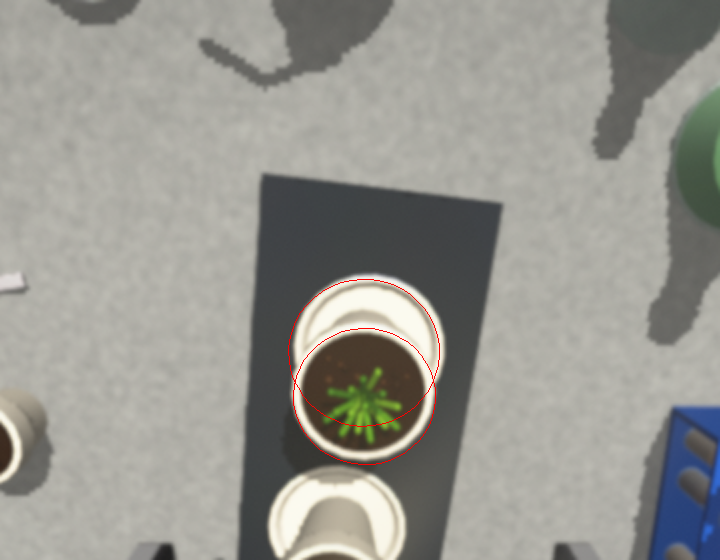

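```bash
python3 -m crank '[0,0,0,-0.01,-0.003,0,100, 0,0,0,-0.02,-0.005,0,100, 0,0,0,-0.03,-0.006,0,100, 0,0,0,-0.03,-0.006,0,100, 0,0,0,-0.03,-0.006,0,100, 0,0,0,-0.03,-0.006,0,100, 0,0,0,-0.03,-0.006,0,100, 0,0,0,-0.02,-0.004,0,100, 0,0,0,-0.0105,-0.0015,0,100, 0,0,0,0,0,0,100, 0,0,0,0,0,0,100, 0,0,0,0,0,0,100]'
python3 - <<'E'
from rig import *
from h import *
d=get_image("wrist");draw(d,100,0,360,280,2,[(.4367,.1198,.045,.025)],"pics/w6.png");print(observe()["position"])
E
```

```text
time_s: 20.25
position: [0.4375, 0.12, 0.2408]
tool_rot: [[1.0, 0.0, -0.0], [0.0, -1.0, 0.0], [-0.0, -0.0, -1.0]]
ft_force: [-0.5, -1.2, 0.2]
grip_width: 0.0858
[0.43739113 0.12001813 0.24078922]
```

View pics/w6.png

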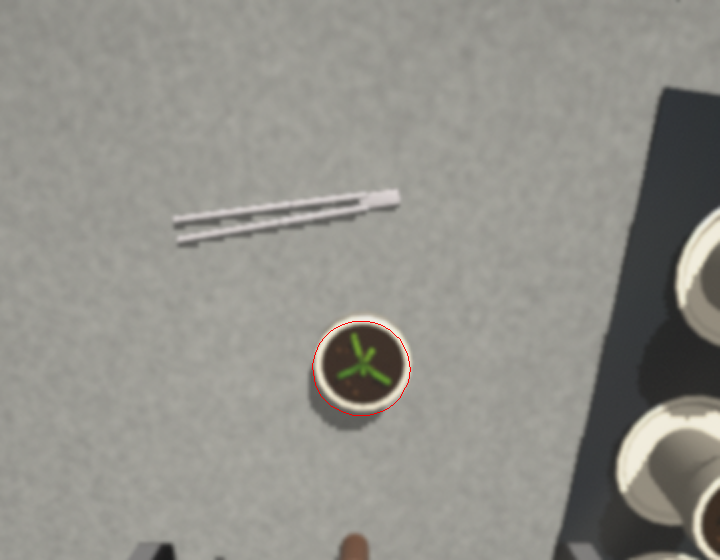

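Pot 4 stands upright, within about 2 mm of its saucer's centre. Pot 1 is where predicted. Descend and grip.

```bash
python3 -m crank '[0,0,0,-0.0006,0.0005,-0.01,100, 0,0,0,0,0,-0.02,100, 0,0,0,0,0,-0.025,100, 0,0,0,0,0,-0.025,100, 0,0,0,0,0,-0.025,100, 0,0,0,0,0,-0.025,100, 0,0,0,0,0,-0.025,100, 0,0,0,0,0,-0.02,100, 0,0,0,0,0,-0.015,100, 0,0,0,0,0,-0.01,100, 0,0,0,0,0,-0.007,100, 0,0,0,0,0,-0.004,85, 0,0,0,0,0,0,75, 0,0,0,0,0,0,65, 0,0,0,0,0,0,58, 0,0,0,0,0,0,50, 0,0,0,0,0,0,42, 0,0,0,0,0,0,42, 0,0,0,0,0,0,42, 0,0,0,0,0,0,42]' 25; python3 -m crank '[0,0,0,0,0,0.005,42, 0,0,0,0,0,0.01,42, 0,0,0,0,0,0.015,42, 0,0,0,0,0,0.02,42, 0,0,0,0,0,0.025,42, 0,0,0,0,0,0.025,42, 0,0,0,0,0,0.025,42, 0,0,0,0,0,0.02,42, 0,0,0,0,0,0.01,42, 0,0,0,0,0,0,42, 0,0,0,0,0,0,42]'
```

```text
time_s: 22.3
position: [0.4363, 0.1205, 0.0307]
tool_rot: [[1.0, 0.0, 0.001], [0.0, -1.0, 0.0], [0.001, -0.0, -1.0]]
ft_force: [-1.1, -0.2, 5.4]
grip_width: 0.0491
time_s: 23.4
position: [0.4356, 0.1204, 0.1845]
tool_rot: [[1.0, 0.0, -0.001], [0.0, -1.0, 0.0], [-0.001, -0.0, -1.0]]
ft_force: [-0.2, 0.5, -0.8]
grip_width: 0.0494
```

```bash
python3 -m crank '[0,0,0,0.006,-0.01,0,42, 0,0,0,0.012,-0.02,0,42, 0,0,0,0.018,-0.03,0,42, 0,0,0,0.02,-0.033,0,42, 0,0,0,0.02,-0.033,0,42, 0,0,0,0.02,-0.033,0,42, 0,0,0,0.02,-0.033,0,42, 0,0,0,0.018,-0.03,0,42, 0,0,0,0.015,-0.025,0,42, 0,0,0,0.01,-0.016,0,42, 0,0,0,0.005,-0.009,0,42, 0,0,0,0.003,-0.004,0,42, 0,0,0,0,0,0,42, 0,0,0,0,0,0,42]'; python3 -m crank '[0,0,0,0,0,-0.01,42, 0,0,0,0,0,-0.02,42, 0,0,0,0,0,-0.02,42, 0,0,0,0,0,-0.02,42, 0,0,0,0,0,-0.02,42, 0,0,0,0,0,-0.02,42, 0,0,0,0,0,-0.015,42, 0,0,0,0,0,-0.01,42, 0,0,0,0,0,-0.005,42, 0,0,0,0,0,-0.002,42, 0,0,0,0,0,0,42, 0,0,0,0,0,0,42, 0,0,0,0,0,0,42]'
```

```text
time_s: 24.8
position: [0.6027, -0.1549, 0.185]
tool_rot: [[1.0, 0.001, -0.001], [0.001, -1.0, 0.0], [-0.001, -0.0, -1.0]]
ft_force: [-0.4, -2.0, -1.0]
grip_width: 0.0492
time_s: 26.1
position: [0.6033, -0.1557, 0.0437]
tool_rot: [[1.0, 0.0, 0.001], [0.0, -1.0, -0.0], [0.001, 0.0, -1.0]]
ft_force: [1.5, 0.2, 0.0]
grip_width: 0.0491
```

```bash
python3 -m crank '[0,0,0,0,0,-0.001,42, 0,0,0,0,0,-0.001,42, 0,0,0,0,0,-0.001,42, 0,0,0,0,0,-0.001,42, 0,0,0,0,0,-0.001,42, 0,0,0,0,0,0,42, 0,0,0,0,0,0,42]'; python3 -m crank '[0,0,0,0,0,-0.0005,42,0,0,0,0,0,0,42]';python3 -m crank '[0,0,0,0,0,-0.0005,42,0,0,0,0,0,0,42]'
```

```text
time_s: 26.8
position: [0.603, -0.1555, 0.0381]
tool_rot: [[1.0, 0.0, -0.0], [0.0, -1.0, 0.0], [-0.0, -0.0, -1.0]]
ft_force: [-0.7, 0.3, -1.0]
grip_width: 0.0493
time_s: 27.0
position: [0.6031, -0.1556, 0.0378]
tool_rot: [[1.0, 0.0, 0.0], [0.0, -1.0, -0.0], [0.0, 0.0, -1.0]]
ft_force: [0.0, 0.3, 1.7]
grip_width: 0.0493
time_s: 27.2
position: [0.6031, -0.1556, 0.0378]
tool_rot: [[1.0, 0.0, 0.0], [0.0, -1.0, -0.0], [0.0, 0.0, -1.0]]
ft_force: [-1.6, 0.9, 5.2]
grip_width: 0.0489
```

Contact. Release, lift and move over pot 2, which should be at (.389,−.2525).

```bash
python3 -m crank '[0,0,0,0,0,0,58, 0,0,0,0,0,0,64, 0,0,0,0,0,0,80, 0,0,0,0,0,0,100, 0,0,0,0,0,0,100, 0,0,0,0,0,0,100, 0,0,0,0,0,0.01,100, 0,0,0,0,0,0.02,100, 0,0,0,0,0,0.03,100, 0,0,0,0,0,0.03,100, 0,0,0,0,0,0.03,100, 0,0,0,0,0,0.03,100, 0,0,0,0,0,0.03,100, 0,0,0,0,0,0.02,100, 0,0,0,0,0,0,100, 0,0,0,0,0,0,100]'
python3 - <<'E'
from rig import *
from h import *
d=get_image("wrist")
C=[(.6023,-.1555,.013,.042),(.6031,-.1556,.052,.025),(.6245,-.049,.013,.042)]
draw(d,100,0,360,280,2,C,"pics/w7.png");print(observe()["position"])
E
python3 -m crank '[0,0,0,-0.01,-0.004,0,100, 0,0,0,-0.02,-0.01,0,100, 0,0,0,-0.03,-0.014,0,100, 0,0,0,-0.03,-0.014,0,100, 0,0,0,-0.03,-0.014,0,100, 0,0,0,-0.03,-0.014,0,100, 0,0,0,-0.03,-0.014,0,100, 0,0,0,-0.02,-0.009,0,100, 0,0,0,-0.0135,-0.004,0,100, 0,0,0,0,0,0,100, 0,0,0,0,0,0,100, 0,0,0,0,0,0,100]'
python3 - <<'E'
from rig import *
from h import *
d=get_image("wrist");draw(d,100,0,360,280,2,[(.3894,-.2530,.060,.027)],"pics/w8.png");print(observe()["position"])
E
```

```text
time_s: 28.8
position: [0.6028, -0.1554, 0.2371]
tool_rot: [[1.0, 0.0, 0.0], [0.0, -1.0, -0.0], [0.0, 0.0, -1.0]]
ft_force: [-0.8, 0.3, -0.2]
grip_width: 0.085
[ 0.60262932 -0.15533738  0.23624939]
time_s: 30.05
position: [0.3901, -0.2522, 0.237]
tool_rot: [[1.0, 0.001, 0.0], [0.001, -1.0, 0.0], [0.0, -0.0, -1.0]]
ft_force: [-0.1, -1.2, 0.1]
grip_width: 0.0855
[ 0.39014244 -0.25220168  0.23692931]
```

View pics/w7.png

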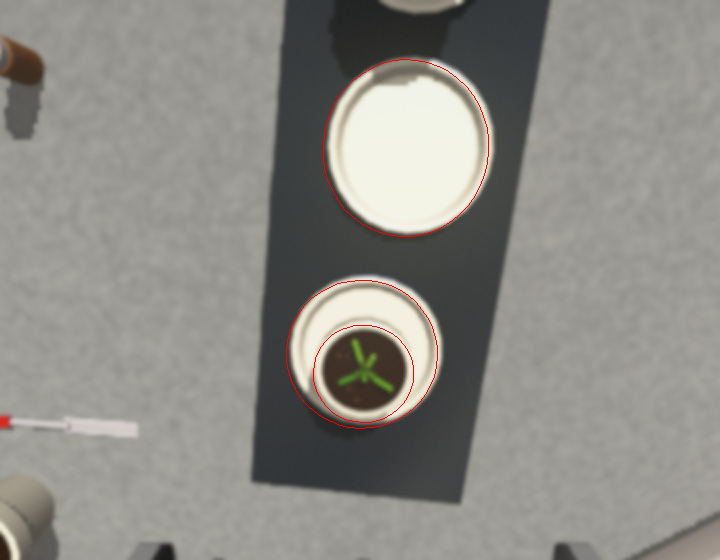

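View pics/w8.png

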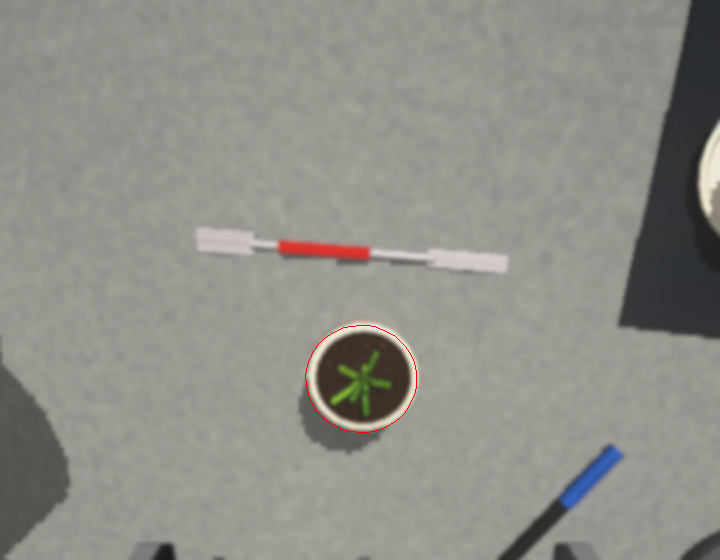

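Pot 1 is upright and centred within about 1.5 mm. Pot 2's rim at (363,377) matches the prediction. Saucer C refines to (.6255, −.049). Descend and grip.

```bash
python3 -m crank '[0,0,0,-0.0004,-0.0003,-0.01,100, 0,0,0,0,0,-0.02,100, 0,0,0,0,0,-0.023,100, 0,0,0,0,0,-0.023,100, 0,0,0,0,0,-0.023,100, 0,0,0,0,0,-0.023,100, 0,0,0,0,0,-0.02,100, 0,0,0,0,0,-0.018,100, 0,0,0,0,0,-0.015,100, 0,0,0,0,0,-0.01,100, 0,0,0,0,0,-0.005,100, 0,0,0,0,0,-0.003,85, 0,0,0,0,0,0,77, 0,0,0,0,0,0,70, 0,0,0,0,0,0,62, 0,0,0,0,0,0,55, 0,0,0,0,0,0,47, 0,0,0,0,0,0,47, 0,0,0,0,0,0,47, 0,0,0,0,0,0,47]' 28; python3 -m crank '[0,0,0,0,0,0.005,47, 0,0,0,0,0,0.01,47, 0,0,0,0,0,0.015,47, 0,0,0,0,0,0.02,47, 0,0,0,0,0,0.025,47, 0,0,0,0,0,0.025,47, 0,0,0,0,0,0.025,47, 0,0,0,0,0,0.02,47, 0,0,0,0,0,0.01,47, 0,0,0,0,0,0,47, 0,0,0,0,0,0,47]'
```

```text
time_s: 32.1
position: [0.3893, -0.2531, 0.0448]
tool_rot: [[1.0, 0.0, 0.001], [0.0, -1.0, -0.001], [0.001, 0.001, -1.0]]
ft_force: [0.5, 0.9, 6.5]
grip_width: 0.0531
time_s: 33.2
position: [0.3888, -0.2525, 0.1985]
tool_rot: [[1.0, 0.0, -0.001], [0.0, -1.0, 0.001], [-0.001, -0.001, -1.0]]
ft_force: [0.1, -0.2, -2.1]
grip_width: 0.053
```

```bash
python3 -m crank '[0,0,0,0.01,0.008,0,47, 0,0,0,0.02,0.017,0,47, 0,0,0,0.028,0.024,0,47, 0,0,0,0.028,0.024,0,47, 0,0,0,0.028,0.024,0,47, 0,0,0,0.028,0.024,0,47, 0,0,0,0.028,0.024,0,47, 0,0,0,0.026,0.022,0,47, 0,0,0,0.02,0.018,0,47, 0,0,0,0.012,0.011,0,47, 0,0,0,0.006,0.005,0,47, 0,0,0,0.0023,0.0028,0,47, 0,0,0,0,0,0,47, 0,0,0,0,0,0,47]'; python3 -m crank '[0,0,0,0,0,-0.01,47, 0,0,0,0,0,-0.02,47, 0,0,0,0,0,-0.02,47, 0,0,0,0,0,-0.02,47, 0,0,0,0,0,-0.02,47, 0,0,0,0,0,-0.02,47, 0,0,0,0,0,-0.015,47, 0,0,0,0,0,-0.01,47, 0,0,0,0,0,-0.005,47, 0,0,0,0,0,-0.002,47, 0,0,0,0,0,0,47, 0,0,0,0,0,0,47, 0,0,0,0,0,0,47]'
```

```text
time_s: 34.6
position: [0.625, -0.0495, 0.1991]
tool_rot: [[1.0, -0.0, -0.0], [-0.0, -1.0, -0.0], [-0.0, 0.0, -1.0]]
ft_force: [0.0, 0.7, -1.3]
grip_width: 0.0533
time_s: 35.9
position: [0.6257, -0.0491, 0.0577]
tool_rot: [[1.0, 0.0, 0.001], [0.0, -1.0, -0.0], [0.001, 0.0, -1.0]]
ft_force: [-0.2, -0.2, -1.9]
grip_width: 0.0534
```

```bash
python3 -m crank '[0,0,0,0,0,-0.001,47, 0,0,0,0,0,-0.001,47, 0,0,0,0,0,-0.001,47, 0,0,0,0,0,-0.001,47, 0,0,0,0,0,-0.001,47, 0,0,0,0,0,0,47, 0,0,0,0,0,0,47]'; python3 -m crank '[0,0,0,0,0,-0.0005,47,0,0,0,0,0,0,47]';python3 -m crank '[0,0,0,0,0,-0.0005,47,0,0,0,0,0,0,47]'
```

```text
time_s: 36.6
position: [0.6254, -0.049, 0.0521]
tool_rot: [[1.0, 0.0, -0.0], [0.0, -1.0, 0.0], [-0.0, -0.0, -1.0]]
ft_force: [-0.3, -0.3, -2.2]
grip_width: 0.0529
time_s: 36.8
position: [0.6255, -0.0491, 0.0518]
tool_rot: [[1.0, 0.0, 0.0], [0.0, -1.0, -0.0], [0.0, 0.0, -1.0]]
ft_force: [-0.4, 0.1, 0.6]
grip_width: 0.0529
time_s: 37.0
position: [0.6255, -0.049, 0.0518]
tool_rot: [[1.0, 0.0, 0.0], [0.0, -1.0, -0.0], [0.0, 0.0, -1.0]]
ft_force: [-2.5, 0.7, 4.4]
grip_width: 0.0534
```

Contact. Release, rise, back the arm off, and check with the fixed cameras.

```bash
python3 -m crank '[0,0,0,0,0,0,63, 0,0,0,0,0,0,68, 0,0,0,0,0,0,80, 0,0,0,0,0,0,100, 0,0,0,0,0,0,100, 0,0,0,0,0,0,100, 0,0,0,0,0,0.01,100, 0,0,0,0,0,0.02,100, 0,0,0,0,0,0.03,100, 0,0,0,0,0,0.03,100, 0,0,0,0,0,0.03,100, 0,0,0,0,0,0.03,100, 0,0,0,0,0,0.03,100, 0,0,0,0,0,0.02,100, 0,0,0,-0.03,0,0,100, 0,0,0,-0.03,0,0,100]' && python3 -m crank '[0,0,0,-0.04,0,0,100, 0,0,0,-0.04,0,0,100, 0,0,0,-0.04,0,0,100, 0,0,0,-0.04,0,0,100, 0,0,0,-0.03,0,0,100, 0,0,0,-0.02,0,0,100, 0,0,0,0,0,0,100, 0,0,0,0,0,0,100, 0,0,0,0,0,0,100]'
python3 - <<'E'
from rig import *
from h import *
t=get_image("top");s=get_image("scene")
P=[(1,.6013,-.1571),(2,.6236,-.0505),(3,.6275,.0514),(4,.6455,.1619)]
C=[]
for k,x,y in P: C+=[(x,y,.013,.042),(x,y,.007+S[k][0],S[k][1])]
draw(t,180,125,200,90,4,C,"pics/t2.png");draw(s,180,150,160,170,3.5 and 3,C,"pics/s2.png")
a=cv2.imread("pics/t2.png");b=cv2.imread("pics/s2.png")
draw(s,180,150,160,170,3,[],"pics/s3.png");c=cv2.imread("pics/s3.png")
a=cv2.resize(a,(720,324));b=cv2.resize(np.hstack([b,c]),(480,255))
o=np.zeros((590,720,3),np.uint8);o[:324]=a;o[330:585,:480]=b;cv2.imwrite("pics/fin.png",o)
E
```

```text
time_s: 38.6
position: [0.5648, -0.049, 0.2521]
tool_rot: [[1.0, 0.001, 0.002], [0.001, -1.0, -0.001], [0.002, 0.001, -1.0]]
ft_force: [-0.3, 0.4, -0.1]
grip_width: 0.0852
time_s: 39.5
position: [0.3563, -0.0492, 0.2514]
tool_rot: [[1.0, 0.001, 0.001], [0.001, -1.0, -0.0], [0.001, 0.0, -1.0]]
ft_force: [0.0, 0.1, -0.3]
grip_width: 0.0856
```

View pics/fin.png

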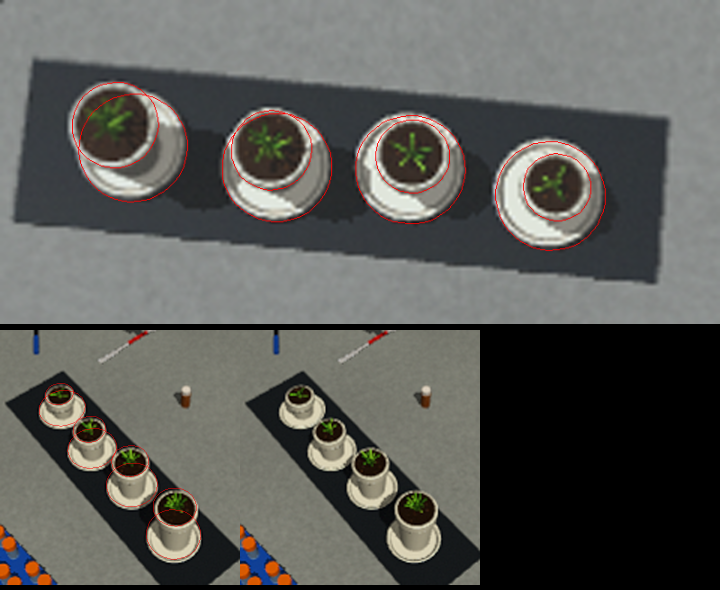

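All four pots are upright and centred: the drawn rims fit to about 2 mm, with the shortest at the lamp end (right in the top view) and heights rising away from it. Handing in.

```bash
python3 -c "
from rig import *
print(close_job())"
```

```text
the job is handed in; nothing more can be done
None
```

All four seedlings now stand in the saucers in height order, with seedling_1 nearest the lamp (−y end), then 2, 3 and 4. I handed the job in at about 40 s of the 112 s allowed. I gripped each pot by its rim and lowered it in steps of 1 mm or less until the wrist felt a light contact (2–5 N). I then opened the jaws slowly and moved the arm clear.

**Last checks:** the final top and scene pictures show all four pots upright and within about 2 mm of their saucer centres.

**Disagreement:** the wrist camera put the saucers about 2–4 mm to +x and +y of where the fixed cameras did. I aimed in between, and none of the checks showed a pot more than about 2 mm off centre. No check failed.

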